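# Spin-check the rollers of a saw infeed track

## Robot

A 6-joint arm with a two-finger parallel gripper is mounted at the origin on the work surface; the furniture and walls round the work are solid. World frame = base frame: x ahead of the robot, y to its left, z up, the work surface at z = 0. Lengths are in m, angles in rad, forces in N, time in s.
With the tool pointing down it reaches from about 0.35 to 0.775 m from the base axis. Payload 5.5 kg.
Tool frame: the origin (TCP) lies at the very end of the fingers, on their centre line; the grasp point (between the pads) lies behind it (env.hold_point_z is the z of the grasp point in the tool frame, in m); z points along the fingers, y is the line along which they close (so a half turn about z gives the same grasp; the last joint's range is limited). The gripper opens to 85 mm and grips with 20 to 120 N. Pads are 22 mm wide; open, the fingers measure 114 mm over their backs; the gripper's body (76 mm by 85 mm) begins 54 mm behind the grasp point. The pads swing forward as they close: fully open they stand 13 mm farther back than shut.
Start: joints at [1.016, 0.313, 0.046, 1.304, 0, 1.431], TCP at [0.232, 0.526, 0.231] pointing down, gripper open.
Joint ranges: [-2.76, 2.76], [-0.86, 1.69], [-1.03, 1.26], [-2.2, 2.34], [-1.47, 1.5], [-3.14, 3.14]. Speed limits (rad/s): [2.57, 2.57, 3.14, 3.14, 3.14, 3.14].

## Interface

Orientations are given as a unit quaternion [w, x, y, z].
In Python, from workcell import env gives the robot as it stands.
- The arm moves only by the tool arm_command, never from a script. Its argument "rows" is a list of rows, each an object with "delta_pos": the shift along the tool's x, y, z scaled (see below), a list of three; "rot": the turn, a rotation vector about the tool's x, y, z scaled (see below), a list of three; "fingers": the closure, from 0 (fully open) to 1 (shut). A call has 1 to 20 rows; each row shifts and turns the commanded pose from where the row before left it, along the tool's axes as they then stand; what a row does not reach is not made up. The controller multiplies each number of a shift by 0.02 m and each number of a turn by 360 degrees. A row lasts 1/10 s, in which the tool goes at most 50 mm and 8.59 degrees, less where a joint would pass 70% of its speed; a pose out of reach is approached as far as the arm can. A call with a number of a shift or a turn outside -1 to 1 is refused whole. A call with a gripper value outside its range is refused whole. The fingers move at their own pace and stop on an object; "squeeze" is the grip in N (left out, the last holds). Time passes only in rows, so rows that do not move let the fingers close. It gives the time, the measured TCP pose, the force and the opening at its end, in the units of the state.
- env.get_state(): the state, without advancing time (a new reading comes with each control period).
- env.read_camera(name): name is "scene" or "side" or "wrist"; returns (picture, depth): 384x512x3 uint8, blue, green, red; 384x512 float32, m along the optical axis (not along the pixel's ray), 0 where there is no reading.
- env.get_calibration(name): a dict with "mtx" (3x3 intrinsics, pixels), "distortion" ([k1, k2, p1, p2, k3] as OpenCV has them; the pictures are not rectified), "R" (3x3) and "t" (3): a world point X has camera coordinates R X + t. Camera axes: x right, y down, z forward; pixel columns grow to the right and rows downward; lengths in m; the calibration is good to about 2 mm. A picture is of the moment at which its call begins: read the wrist's pose just before it. get_calibration takes no time and is no camera call; for the wrist camera it gives the pose at the moment of the call.
- env.hand_in(): hands the job in, once; it reports no verdict.
The state is a dict: "clock": time; "joint_pos": joint angles; "qvel": joint speeds; "tau": joint torques, N m; "tcp_pos": TCP position; "orientation": TCP orientation; "wrist_force": force on the tool from outside, world axes, zero at the start; "ft_torque": the same for the moment, N m; "finger_gap": finger opening in m.
Only numpy, scipy, OpenCV 4.12 (cv2) and the standard library are available. Lean on these libraries where they do the work, as an engineer would, in place of code of your own. Each camera call takes 0.05 s, during which the arm holds its last target. There are 200 camera calls.

## Task

Check the four rollers of the roller track by brushing each one with a fingertip so that it spins: leave every roller that runs freely lying in its slots once you have spun it through more than a full turn, and lift out any roller that is stiff or catches part way round and put it in the scrap bin. Do not knock over the spray can.

Things in the scene. Friction and masses are not known exactly. Their poses are not given: they have to be found in the camera images.
- track: fixed grey roller track (saw infeed): two slotted rails 336 mm long, 5 mm thick, 74 mm high, 150 mm apart inside; four slots in each, 13.5 mm wide, open at the top, floor 56.5 mm high, at y = -126, -42, 42 and 126 mm; a seated axle lies 62 mm above the table. Origin on the table under its middle; y along the rails, x along the axles
- roller_a: one of four look-alike rollers, 0.55 kg: steel tube 40 mm thick, 140 mm long, turning on a hex axle 11 mm across, 174 mm long, its ends lying in the track's slots. Origin mid-axle, x along the axle, z up; the tube's top is 20 mm above the origin and 8 mm above the rails. Lifts straight up out (clear after 18 mm); grip the tube's middle from above. Its place changes; nothing seen tells the bad ones
- roller_a_tube (a joint): angle of this tube about its axle's x, rad, counted over many turns, within 0.3 of 0 at first; a dark 5 mm seam along the tube shows it. Sound: a fingertip pressed on its top with 2 to 8 N and brushed square across spins it to the fingertip's speed; coasts on, losing about 2 rad/s per s. Bad: either stiff (needs 11 N along the surface) or light but hits a catch and bounces, within 2.6 rad
- roller_b: one of four look-alike rollers, 0.55 kg: steel tube 40 mm thick, 140 mm long, turning on a hex axle 11 mm across, 174 mm long, its ends lying in the track's slots. Origin mid-axle, x along the axle, z up; the tube's top is 20 mm above the origin and 8 mm above the rails. Lifts straight up out (clear after 18 mm); grip the tube's middle from above. Its place changes; nothing seen tells the bad ones
- roller_b_tube (a joint): angle of this tube about its axle's x, rad, counted over many turns, within 0.3 of 0 at first; a dark 5 mm seam along the tube shows it. Sound: a fingertip pressed on its top with 2 to 8 N and brushed square across spins it to the fingertip's speed; coasts on, losing about 2 rad/s per s. Bad: either stiff (needs 11 N along the surface) or light but hits a catch and bounces, within 2.6 rad
- roller_c: one of four look-alike rollers, 0.55 kg: steel tube 40 mm thick, 140 mm long, turning on a hex axle 11 mm across, 174 mm long, its ends lying in the track's slots. Origin mid-axle, x along the axle, z up; the tube's top is 20 mm above the origin and 8 mm above the rails. Lifts straight up out (clear after 18 mm); grip the tube's middle from above. Its place changes; nothing seen tells the bad ones
- roller_c_tube (a joint): angle of this tube about its axle's x, rad, counted over many turns, within 0.3 of 0 at first; a dark 5 mm seam along the tube shows it. Sound: a fingertip pressed on its top with 2 to 8 N and brushed square across spins it to the fingertip's speed; coasts on, losing about 2 rad/s per s. Bad: either stiff (needs 11 N along the surface) or light but hits a catch and bounces, within 2.6 rad
- roller_d: one of four look-alike rollers, 0.55 kg: steel tube 40 mm thick, 140 mm long, turning on a hex axle 11 mm across, 174 mm long, its ends lying in the track's slots. Origin mid-axle, x along the axle, z up; the tube's top is 20 mm above the origin and 8 mm above the rails. Lifts straight up out (clear after 18 mm); grip the tube's middle from above. Its place changes; nothing seen tells the bad ones
- roller_d_tube (a joint): angle of this tube about its axle's x, rad, counted over many turns, within 0.3 of 0 at first; a dark 5 mm seam along the tube shows it. Sound: a fingertip pressed on its top with 2 to 8 N and brushed square across spins it to the fingertip's speed; coasts on, losing about 2 rad/s per s. Bad: either stiff (needs 11 N along the surface) or light but hits a catch and bounces, within 2.6 rad
- bin: fixed open scrap bin of dark sheet steel, outside 232 (x) by 230 (y) by 75 mm high, walls 4 mm, rim bead 8 mm thick with its top at 79 mm; origin on the table under its middle. A roller lies in it along x with room for several side by side
- bin_floor (a point): middle of the bin's inner floor, 4 mm above the table; axes as the bin's
- spray_can: dark upright spray can 52 mm in diameter and 200 mm high on the table near the far edge; origin under its middle

How it is judged:
At the end, for the whole second after the job is handed in: Each sound roller (two) lies in slots of the track (axle 56 to 67 mm high, within 15 mm of central, 0.12 rad of square), its tube turned beyond 6 rad from zero, which a bad one cannot do; each bad one (two) rests in the bin, mid-axle inside the walls and under 70 mm above the floor (((z of roller_a in the frame of track between 0.056 and 0.067 m and x of roller_a in the frame of track between -0.015 and 0.015 m and y of roller_a in the frame of track between -0.145 and 0.145 m and angle between the x axis of roller_a and the x axis of track, either way round below 0.12 rad and (value of joint roller_a_tube above 6 rad or value of joint roller_a_tube below -6 rad)) or (x of roller_a in the frame of bin_floor between -0.111 and 0.111 m and y of roller_a in the frame of bin_floor between -0.11 and 0.11 m and z of roller_a in the frame of bin_floor between 0 and 0.07 m and linear speed of roller_a below 0.03 m/s)) and ((z of roller_b in the frame of track between 0.056 and 0.067 m and x of roller_b in the frame of track between -0.015 and 0.015 m and y of roller_b in the frame of track between -0.145 and 0.145 m and angle between the x axis of roller_b and the x axis of track, either way round below 0.12 rad and (value of joint roller_b_tube above 6 rad or value of joint roller_b_tube below -6 rad)) or (x of roller_b in the frame of bin_floor between -0.111 and 0.111 m and y of roller_b in the frame of bin_floor between -0.11 and 0.11 m and z of roller_b in the frame of bin_floor between 0 and 0.07 m and linear speed of roller_b below 0.03 m/s)) and ((z of roller_c in the frame of track between 0.056 and 0.067 m and x of roller_c in the frame of track between -0.015 and 0.015 m and y of roller_c in the frame of track between -0.145 and 0.145 m and angle between the x axis of roller_c and the x axis of track, either way round below 0.12 rad and (value of joint roller_c_tube above 6 rad or value of joint roller_c_tube below -6 rad)) or (x of roller_c in the frame of bin_floor between -0.111 and 0.111 m and y of roller_c in the frame of bin_floor between -0.11 and 0.11 m and z of roller_c in the frame of bin_floor between 0 and 0.07 m and linear speed of roller_c below 0.03 m/s)) and ((z of roller_d in the frame of track between 0.056 and 0.067 m and x of roller_d in the frame of track between -0.015 and 0.015 m and y of roller_d in the frame of track between -0.145 and 0.145 m and angle between the x axis of roller_d and the x axis of track, either way round below 0.12 rad and (value of joint roller_d_tube above 6 rad or value of joint roller_d_tube below -6 rad)) or (x of roller_d in the frame of bin_floor between -0.111 and 0.111 m and y of roller_d in the frame of bin_floor between -0.11 and 0.11 m and z of roller_d in the frame of bin_floor between 0 and 0.07 m and linear speed of roller_d below 0.03 m/s)) and (y of each of roller_a, roller_b in the frame of track below 0.145 m or y of each of roller_a, roller_c in the frame of track below 0.145 m or y of each of roller_a, roller_d in the frame of track below 0.145 m or y of each of roller_b, roller_c in the frame of track below 0.145 m or y of each of roller_b, roller_d in the frame of track below 0.145 m or y of each of roller_c, roller_d in the frame of track below 0.145 m)); the robot touches nothing.
It fails at once if the spray can is knocked over (angle between spray_can's own z axis and vertical above 0.6 rad).
It also fails if it takes over 64 s, if anything falls off the work surface, if the arm or the gripper's body presses on something with over 40 N, if the wrist force passes 120 N, or if a joint passes its speed limit or range.

## Working session

There is one attempt and no reset: what is moved stays moved. The work goes in short steps, Python scripts to look and compute and a tool call to move; the robot and the scene stay as the last step left them, time stands still between calls to the robot, and variables do not carry over. Pictures are saved under pics/ and viewed, on a budget of 10 in all, crops included, one or two more only if the job needs it, and the job is handed in when it is done.

Besides the shell and the picture viewer there is one more tool, called after "Request:" as name(argument=value, ...), one argument or row to a line, values as JSON. arm_command: Moves the arm, as the interface text tells. Shifts and turns lie within -1 to 1; 1 stands for 0.02 m of shift or 360 degrees of turn. Its arguments: {"type":"object","properties":{"rows":{"type":"array","items":{"type":"object","properties":{"delta_pos":{"type":"array","items":{"type":"number","minimum":-1,"maximum":1}},"rot":{"type":"array","items":{"type":"number","minimum":-1,"maximum":1}},"fingers":{"type":"number"}}}},"squeeze":{"type":"number"}},"required":["rows"]}

```bash
ls; mkdir -p pics; python3 - <<'E'
from workcell import env
import cv2,numpy as np
s=env.get_state();print({k:np.round(v,3).tolist() for k,v in s.items()},env.hold_point_z)
a=[]
for n in ["scene","side"]:
    p,d=env.read_camera(n);c=env.get_calibration(n);np.savez(f"{n}0.npz",p=p,d=d,**{k:np.array(c[k]) for k in ["mtx","distortion","R","t"]})
    print(n,np.round(-np.array(c["R"]).T@np.array(c["t"]),3), np.round(c["R"],2).tolist(),np.round(c["distortion"],3))
    a.append(p)
cv2.imwrite("pics/0.png",cv2.resize(np.vstack(a),None,fx=.78,fy=.78,interpolation=cv2.INTER_AREA))
E
```

```text
pics
{'clock': 0.0, 'joint_pos': [1.016, 0.314, 0.045, 1.304, -0.0, 1.431], 'qvel': [0.0, -0.001, -0.0, -0.002, 0.001, -0.0], 'tau': [0.001, -48.062, 29.854, 0.019, -0.0, 0.0], 'tcp_pos': [0.231, 0.526, 0.23], 'orientation': [-0.0, 0.206, 0.979, -0.001], 'wrist_force': [0.088, -0.143, -0.358], 'ft_torque': [-0.004, 0.003, 0.0], 'finger_gap': 0.085} -0.0187
scene [ 0.122 -0.494  0.803] [[0.74, -0.67, -0.01], [-0.49, -0.54, -0.69], [0.45, 0.52, -0.73]] [0.003 0.    0.    0.    0.   ]
side [0.553 0.804 0.596] [[-1.0, -0.01, -0.01], [-0.0, 0.57, -0.82], [0.01, -0.82, -0.57]] [0.02 0.   0.   0.   0.  ]
```

View pics/0.png

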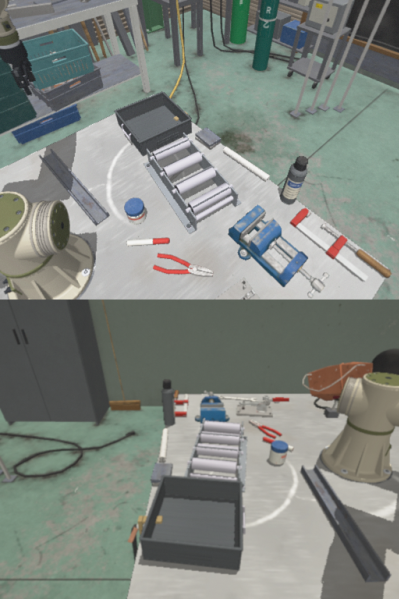

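The scene view (top) shows the track at about (190,175) with four rollers, the bin beyond at (153,122) and the can at (295,180). The side view shows them in a line along y. Next I'll measure them from depth.

```bash
cat >h.py <<'E'
import numpy as np,cv2
def cloud(z):
    K,D,R,t,d=z["mtx"],z["distortion"],z["R"],z["t"],z["d"]
    v,u=np.mgrid[:d.shape[0],:d.shape[1]]
    n=cv2.undistortPoints(np.stack([u,v],-1).reshape(-1,1,2).astype(float),K,D).reshape(-1,2)
    P=np.c_[n,np.ones(len(n))]*d.reshape(-1,1)
    X=(P-t)@R; X[d.ravel()<=0]=np.nan
    return X.reshape(*d.shape,3)
E
python3 - <<'E'
import numpy as np,cv2
from h import cloud
out=[]
for n in ["scene","side"]:
    z=np.load(f"{n}0.npz");X=cloud(z)
    x,y,h=X.reshape(-1,3).T
    m=(h>.03)&(h<.25)&(x>.2)&(x<1)&(y>-.5)&(y<.6)
    im=np.full((550,400,3),255,np.uint8)  # 2mm/px, row = y down from .6
    c=z["p"].reshape(-1,3)
    t=(x>.2)&(x<1)&(y>-.5)&(y<.6)&(h>-.02)
    o=np.argsort(h[t])
    col=cv2.applyColorMap(np.clip(h[t][o]*2550,0,255).astype(np.uint8),cv2.COLORMAP_JET)[:,0]
    im[((.6-y[t][o])*500).astype(int).clip(0,549),((x[t][o]-.2)*500).astype(int).clip(0,399)]=col
    out.append(im)
    # roller-top candidates
    r=t&(h>.075)&(h<.09)&(c.min(1)>120)
    print(n,r.sum())
    b=np.zeros((550,400),np.uint8);b[((.6-y[r])*500).astype(int),((x[r]-.2)*500).astype(int)]=255
    b=cv2.morphologyEx(b,cv2.MORPH_CLOSE,np.ones((5,5)))
    for q in cv2.findContours(b,cv2.RETR_EXTERNAL,cv2.CHAIN_APPROX_NONE)[0]:
        (cx,cy),wh,a=cv2.minAreaRect(q)
        if max(wh)>30: print(round(.2+cx/500,4),round(.6-cy/500,4),np.round(np.array(wh)*2),round(a,1))
    k=t&(h>.12)&(h<.25)&(c.max(1)<150)
    print("tall",np.nanmedian(X.reshape(-1,3)[k],0),k.sum())
cv2.imwrite("pics/1.png",np.hstack(out))
E
```

```text
scene 2230
0.499 -0.334 [ 24. 102.] 90.0
0.5 -0.281 [ 34. 108.] 90.0
0.4622 -0.1453 [151.  33.] 10.0
0.4747 -0.0616 [152.  36.] 5.6
0.4878 0.018 [147.  32.] 9.1
0.5069 0.1032 [157.  40.] 4.9
tall [ 0.67717668 -0.29799739  0.16271726] 678
side 1744
0.4955 -0.2871 [108.  33.] 7.7
0.4606 -0.1399 [148.  30.] 8.5
0.4798 -0.0588 [156.  35.] 4.8
0.4907 0.0244 [153.  30.] 10.0
0.5114 0.1061 [148.  41.] 2.1
tall [ 0.687893   -0.27823118  0.15895066] 355
```

View pics/1.png

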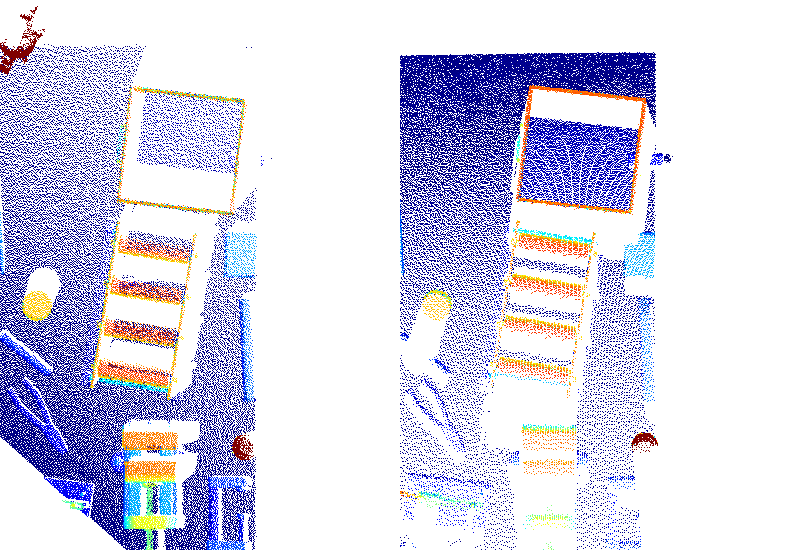

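```bash
python3 - <<'E'
import numpy as np
from h import cloud
from scipy.optimize import least_squares
def fr(p,X):
    c,s=np.cos(p[2]),np.sin(p[2]);d=X[:,:2]-p[:2]
    return np.c_[d@[c,s],d@[-s,c]]
S=np.array([-.126,-.042,.042,.126])
p0=np.array([.484,-.019,-.19])
for n in ["scene","side","both"]:
    XX=np.vstack([cloud(np.load(f"{k}0.npz")).reshape(-1,3) for k in (["scene","side"] if n=="both" else [n])])
    X=XX[np.isfinite(XX[:,0])];p=np.r_[p0,0.]
    for i in range(6):
        q=fr(p,X);dy=q[:,1:]-S;j=abs(dy).argmin(1);dyy=dy[np.arange(len(j)),j];z=X[:,2]-p[3]-.062
        r=np.hypot(dyy,z)
        m=(abs(q[:,0])<.066)&(abs(r-.02)<(.012 if i<2 else .005))&(z>-.003)
        e=(abs(abs(q[:,0])-.0775)<.006)&(abs(X[:,2]-p[3]-.074)<.003)&(abs(q[:,1])<.16)
        def f(p):
            a=fr(p,X[m]);b=fr(p,X[e])
            return np.r_[np.hypot(a[:,1]-S[j[m]],X[m,2]-p[3]-.062)-.02, (abs(b[:,0])-.0775)]
        p=least_squares(f,p,loss="soft_l1",f_scale=.002).x
    print(n,np.round(p,4),m.sum(),e.sum(),"rms",f(p).std())
    # bin rim
    b=np.array([.564,.2995,-.11])
    for i in range(5):
        q=fr(b,X);a=abs(q);m=(abs(X[:,2]-.077)<.006)
        ex=m&(abs(a[:,0]-.116)<.012)&(a[:,1]<.1);ey=m&(abs(a[:,1]-.115)<.012)&(a[:,0]<.1)
        b=least_squares(lambda b:np.r_[abs(fr(b,X[ex])[:,0])-.115,abs(fr(b,X[ey])[:,1])-.114],b,loss="soft_l1",f_scale=.002).x
    print(" bin",np.round(b,4),ex.sum(),ey.sum())
c,s=np.cos(p[2]),np.sin(p[2])
for y in [-.165,*S,.17]: print(y,np.round([p[0]-s*y,p[1]+c*y],4))
E
```

```text
scene [ 4.870e-01 -2.030e-02 -1.613e-01 -1.000e-04] 2764 351 rms 0.0013788591783728866
 bin [ 0.5623  0.2977 -0.118 ] 227 332
side [ 0.4852 -0.022  -0.1606  0.001 ] 2378 212 rms 0.001459880772573655
 bin [ 0.5619  0.3011 -0.1162] 646 920
both [ 0.4863 -0.0209 -0.1603 -0.    ] 5183 568 rms 0.0015483961585982596
 bin [ 0.5621  0.3003 -0.1164] 871 1254
-0.165 [ 0.46   -0.1838]
-0.126 [ 0.4662 -0.1453]
-0.042 [ 0.4796 -0.0624]
0.042 [0.493  0.0206]
0.126 [0.5064 0.1035]
0.17 [0.5135 0.1469]
```

Request:
arm_command(
  rows=[
    {"delta_pos": [0,0,0],"rot": [0,0,-0.02],"fingers": 1},
    {"delta_pos": [0,0,0],"rot": [0,0,-0.02],"fingers": 1},
    {"delta_pos": [-0.5,-1,0],"rot": [0,0,0],"fingers": 1},
    {"delta_pos": [-0.5,-1,0],"rot": [0,0,0],"fingers": 1},
    {"delta_pos": [-0.5,-1,0],"rot": [0,0,0],"fingers": 1},
    {"delta_pos": [-0.5,-1,0],"rot": [0,0,0],"fingers": 1},
    {"delta_pos": [-0.5,-1,0],"rot": [0,0,0],"fingers": 1},
    {"delta_pos": [-0.5,-1,0],"rot": [0,0,0],"fingers": 1},
    {"delta_pos": [-0.5,-1,0],"rot": [0,0,0],"fingers": 1},
    {"delta_pos": [-0.5,-1,0],"rot": [0,0,0],"fingers": 1},
    {"delta_pos": [-0.5,-1,0],"rot": [0,0,0],"fingers": 1},
    {"delta_pos": [-0.5,-1,0],"rot": [0,0,0],"fingers": 1},
    {"delta_pos": [-0.5,-1,0],"rot": [0,0,0],"fingers": 1},
    {"delta_pos": [-0.5,-1,0],"rot": [0,0,0],"fingers": 1},
    {"delta_pos": [-0.5,-1,0],"rot": [0,0,0],"fingers": 1},
    {"delta_pos": [-0.5,-1,0],"rot": [0,0,0],"fingers": 1},
    {"delta_pos": [-0.5,-1,0],"rot": [0,0,0],"fingers": 1},
    {"delta_pos": [-0.5,-1,0],"rot": [0,0,0],"fingers": 1},
    {"delta_pos": [-0.5,-1,0],"rot": [0,0,0],"fingers": 1},
    {"delta_pos": [-0.5,-1,0],"rot": [0,0,0],"fingers": 1},
  ],
)

```text
clock: 2.1
tcp_pos: [0.3506, 0.1408, 0.231]
orientation: [-0.0, 0.082, 0.997, -0.0]
wrist_force: [0.4, -0.4, -0.2]
finger_gap: 0.0001
```

```bash
cat >>h.py <<'E'
TR=(.4863,-.0209,-.1605); BIN=(.562,.300,-.117)
def w(fr,x,y):
    c,s=np.cos(fr[2]),np.sin(fr[2]); return np.array([fr[0]+c*x-s*y,fr[1]+s*x+c*y])
def go(env,xy,z,yaw=TR[2]):
    "units for the move from the measured pose to xy,z"
    from scipy.spatial.transform import Rotation as Ro
    s=env.get_state();R=Ro.from_quat(np.array(s["orientation"]),scalar_first=True)
    g=Ro.from_matrix(np.c_[[-np.cos(yaw),-np.sin(yaw),0],[-np.sin(yaw),np.cos(yaw),0],[0,0,-1]])
    d=R.inv().apply(np.r_[xy,z]-s["tcp_pos"])/.02; r=(R.inv()*g).as_rotvec()/(2*np.pi)
    print("t",round(s["clock"],2),"tcp",np.round(s["tcp_pos"],4),"F",np.round(s["wrist_force"],1),"gap",round(float(s["finger_gap"]),4),"j",np.round(s["joint_pos"],2),"shift",np.round(d,2),"rot",np.round(r,4))
E
python3 -c "
from h import *;from workcell import env
go(env,w(TR,0,-.126),.11)"
```

```text
t 2.1 tcp [0.3506 0.1408 0.231 ] F [ 0.4 -0.4 -0.2] gap 0.0001 j [ 0.17 -0.07 -0.4   1.24  0.    0.33] shift [ -8.03 -13.17   6.05] rot [-0.     -0.0001 -0.0005]
```

Request:
arm_command(
  rows=[
    {"delta_pos": [-0.62,-1,0.3]},
    {"delta_pos": [-0.62,-1,0.3]},
    {"delta_pos": [-0.62,-1,0.3]},
    {"delta_pos": [-0.62,-1,0.3]},
    {"delta_pos": [-0.62,-1,0.3]},
    {"delta_pos": [-0.62,-1,0.3]},
    {"delta_pos": [-0.62,-1,0.4]},
    {"delta_pos": [-0.62,-1,0.4]},
    {"delta_pos": [-0.62,-1,0.5]},
    {"delta_pos": [-0.62,-1,0.5]},
    {"delta_pos": [-0.62,-1,0.5]},
    {"delta_pos": [-0.62,-1,0.5]},
    {"delta_pos": [-0.6,-1,0.5]},
    {"delta_pos": [0,-0.17,1]},
    {"delta_pos": [0,0,0.9]},
    {"delta_pos": [0,0,0]},
  ],
)

```text
schema error: expected keys delta_pos, rot, fingers
```

```bash
python3 -c "
from h import *;from workcell import env
go(env,w(TR,0,-.126),.082)"
```

```text
t 2.1 tcp [0.3506 0.1408 0.231 ] F [ 0.4 -0.4 -0.2] gap 0.0001 j [ 0.17 -0.07 -0.4   1.24  0.    0.33] shift [ -8.03 -13.17   7.45] rot [-0.     -0.0001 -0.0005]
```

Request:
arm_command(
  rows=[
    {"delta_pos": [-0.62,-1,0.3],"rot": [0,0,0],"fingers": 1},
    {"delta_pos": [-0.62,-1,0.3],"rot": [0,0,0],"fingers": 1},
    {"delta_pos": [-0.62,-1,0.3],"rot": [0,0,0],"fingers": 1},
    {"delta_pos": [-0.62,-1,0.3],"rot": [0,0,0],"fingers": 1},
    {"delta_pos": [-0.62,-1,0.3],"rot": [0,0,0],"fingers": 1},
    {"delta_pos": [-0.62,-1,0.3],"rot": [0,0,0],"fingers": 1},
    {"delta_pos": [-0.62,-1,0.4],"rot": [0,0,0],"fingers": 1},
    {"delta_pos": [-0.62,-1,0.4],"rot": [0,0,0],"fingers": 1},
    {"delta_pos": [-0.62,-1,0.5],"rot": [0,0,0],"fingers": 1},
    {"delta_pos": [-0.62,-1,0.5],"rot": [0,0,0],"fingers": 1},
    {"delta_pos": [-0.62,-1,0.5],"rot": [0,0,0],"fingers": 1},
    {"delta_pos": [-0.62,-1,0.5],"rot": [0,0,0],"fingers": 1},
    {"delta_pos": [-0.6,-1,0.5],"rot": [0,0,0],"fingers": 1},
    {"delta_pos": [0,-0.17,1],"rot": [0,0,0],"fingers": 1},
    {"delta_pos": [0,0,0.9],"rot": [0,0,0],"fingers": 1},
    {"delta_pos": [0,0,0],"rot": [0,0,0],"fingers": 1},
  ],
)

```text
clock: 3.7
tcp_pos: [0.4644, -0.1435, 0.0887]
orientation: [-0.003, 0.082, 0.997, 0.001]
wrist_force: [-0.5, -0.2, 0.4]
finger_gap: 0.0002
```

```bash
python3 -c "
from h import *;from workcell import env
go(env,w(TR,0,-.126),.082)"
```

```text
t 3.7 tcp [ 0.4644 -0.1435  0.0887] F [-0.5 -0.2  0.4] gap 0.0002 j [-0.47  0.24 -0.42  0.92  0.   -0.3 ] shift [-0.11 -0.07  0.33] rot [ 0.0003 -0.0009 -0.0006]
```

Step down gently to find contact.

Request:
arm_command(
  rows=[
    {"delta_pos": [-0.1,0,0.1],"rot": [0,0,0],"fingers": 1},
    {"delta_pos": [0,0,0.1],"rot": [0,0,0],"fingers": 1},
    {"delta_pos": [0,0,0.1],"rot": [0,0,0],"fingers": 1},
    {"delta_pos": [0,0,0],"rot": [0,0,0],"fingers": 1},
  ],
)

```text
clock: 4.1
tcp_pos: [0.4688, -0.1446, 0.0857]
orientation: [0.0, 0.081, 0.997, -0.0]
wrist_force: [-0.2, 0.2, 0.5]
finger_gap: 0.0
```

Request:
arm_command(
  rows=[
    {"delta_pos": [0,0,0.05],"rot": [0,0,0],"fingers": 1},
    {"delta_pos": [0,0,0],"rot": [0,0,0],"fingers": 1},
  ],
)

```text
clock: 4.3
tcp_pos: [0.4686, -0.1445, 0.0845]
orientation: [0.0, 0.082, 0.997, -0.0]
wrist_force: [-0.1, 0.6, 0.7]
finger_gap: 0.0001
```

Request:
arm_command(
  rows=[
    {"delta_pos": [0,0,0.05],"rot": [0,0,0],"fingers": 1},
    {"delta_pos": [0,0,0.05],"rot": [0,0,0],"fingers": 1},
    {"delta_pos": [0,0,0],"rot": [0,0,0],"fingers": 1},
  ],
)

```text
clock: 4.6
tcp_pos: [0.4684, -0.1446, 0.0821]
orientation: [-0.0, 0.082, 0.997, 0.0]
wrist_force: [0.0, -0.0, 0.3]
finger_gap: 0.0002
```

Request:
arm_command(
  rows=[
    {"delta_pos": [0,0,0.025],"rot": [0,0,0],"fingers": 1},
    {"delta_pos": [0,0,0],"rot": [0,0,0],"fingers": 1},
  ],
)

```text
clock: 4.8
tcp_pos: [0.4685, -0.1447, 0.082]
orientation: [0.0, 0.082, 0.997, -0.0]
wrist_force: [-1.0, -0.2, 2.6]
finger_gap: -0.0002
```

Request:
arm_command(
  rows=[
    {"delta_pos": [0,0,0.025],"rot": [0,0,0],"fingers": 1},
    {"delta_pos": [0,0,0],"rot": [0,0,0],"fingers": 1},
  ],
)

```text
clock: 5.0
tcp_pos: [0.4685, -0.1447, 0.0819]
orientation: [0.0, 0.082, 0.997, -0.0]
wrist_force: [-2.3, 0.7, 6.4]
finger_gap: -0.0004
```

Request:
arm_command(
  rows=[
    {"delta_pos": [0,1,0],"rot": [0,0,0],"fingers": 1},
    {"delta_pos": [0,1,0],"rot": [0,0,0],"fingers": 1},
    {"delta_pos": [0,1,0],"rot": [0,0,0],"fingers": 1},
    {"delta_pos": [0,1,0],"rot": [0,0,0],"fingers": 1},
    {"delta_pos": [0,1,0],"rot": [0,0,0],"fingers": 1},
    {"delta_pos": [0,1,0],"rot": [0,0,0],"fingers": 1},
    {"delta_pos": [0,1,0],"rot": [0,0,0],"fingers": 1},
    {"delta_pos": [0,1,0],"rot": [0,0,0],"fingers": 1},
    {"delta_pos": [0,1,0],"rot": [0,0,0],"fingers": 1},
    {"delta_pos": [0,1,0],"rot": [0,0,0],"fingers": 1},
    {"delta_pos": [0,1,0],"rot": [0,0,0],"fingers": 1},
    {"delta_pos": [0,1,0],"rot": [0,0,0],"fingers": 1},
    {"delta_pos": [0,1,0],"rot": [0,0,0],"fingers": 1},
    {"delta_pos": [0,1,0],"rot": [0,0,0],"fingers": 1},
    {"delta_pos": [0,0.5,-1],"rot": [0,0,0],"fingers": 1},
  ],
)

```text
clock: 6.5
tcp_pos: [0.5139, 0.1427, 0.0991]
orientation: [-0.002, 0.081, 0.997, -0.0]
wrist_force: [-0.4, -0.6, -0.6]
finger_gap: 0.0002
```

```bash
cat >burst.py <<'E'
import sys
from h import *; from workcell import env
tag=sys.argv[1];N=int(sys.argv[2])
c=env.get_calibration("scene");K,D,R,t=[np.array(c[k],float) for k in ["mtx","distortion","R","t"]]
rv=cv2.Rodrigues(R)[0]
P=[];T=[]
for i in range(N): T.append(env.get_state()["clock"]);P.append(env.read_camera("scene")[0])
np.savez(tag+".npz",P=P,T=T)
# unroll each tube: angle phi about track x (0=top, + toward -y by right-hand rule about +x), x along the axle
phi=np.radians(np.arange(-60,121,3));xs=np.r_[np.linspace(-.064,-.03,18),np.linspace(.03,.064,18)]
rows=[]
for k,y in enumerate([-.126,-.042,.042,.126]):
    A,B=np.meshgrid(phi,xs,indexing="ij")
    xy=np.stack([w(TR,b,y-.02*np.sin(a)) for a,b in zip(A.ravel(),B.ravel())])
    X=np.c_[xy,.062+.02*np.cos(A.ravel())]
    uv=cv2.projectPoints(X,rv,t,K,D)[0].reshape(*A.shape,2).astype(np.float32)
    strip=[];est=[]
    for p in P:
        g=cv2.remap(p,uv[...,0],uv[...,1],cv2.INTER_LINEAR)
        prof=np.median(g.max(2),1);strip.append(prof)
        i=prof[5:52].argmin()+5;est.append(f"{np.degrees(phi[i]):.0f}/{prof[i]:.0f}")
    print("slot",k,"deg/dark:"," ".join(est))
    rows.append(np.array(strip).T)
im=np.hstack([np.pad(r,((0,0),(0,1))) for r in rows]).astype(np.uint8)
cv2.imwrite(f"pics/{tag}.png",cv2.resize(im,(780,500),interpolation=cv2.INTER_NEAREST))
go(env,w(TR,0,-.126),.082);print(T[0],T[-1])
E
python3 burst.py b1 14
```

```text
slot 0 deg/dark: 93/116 87/111 69/123 54/130 39/140 27/139 15/137 3/134 -9/131 -21/130 -36/126 -45/134 93/142 93/143
slot 1 deg/dark: 93/144 93/143 93/142 93/134 93/105 75/118 60/130 45/141 30/146 15/141 0/141 -12/140 -27/136 93/147
slot 2 deg/dark: 93/140 93/140 93/140 93/140 93/140 93/140 93/141 93/140 93/140 93/140 93/140 93/140 93/140 93/141
slot 3 deg/dark: -45/120 93/144 93/146 93/146 93/147 57/135 72/120 90/104 87/106 78/116 69/122 60/130 54/134 48/140
t 7.2 tcp [0.5157 0.1413 0.1012] F [ 0.7 -0.7  0.4] gap 0.0001 j [ 0.12  0.31 -0.29  0.97  0.    0.28] shift [  0.1  -14.54   0.96] rot [ 0.     -0.     -0.0005]
6.5 7.15
```

View pics/b1.png

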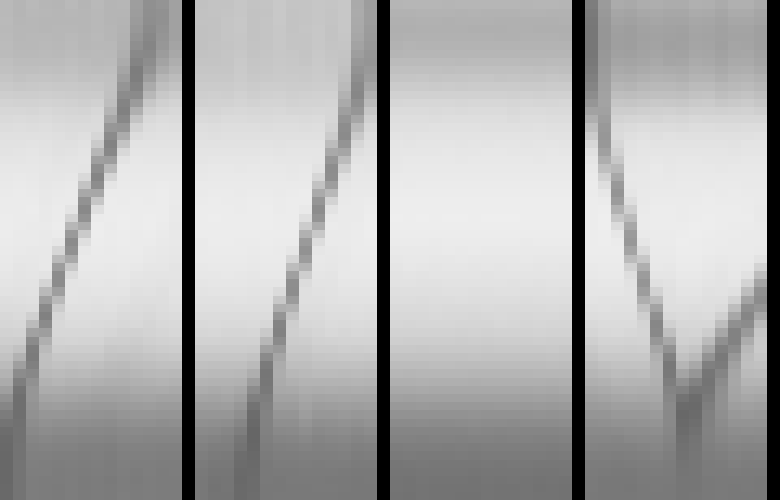

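The picture unrolls each tube, with time to the right. The seams of slots 0 and 1 pass steadily one way. Slot 3's seam runs backwards and bounces at about 100° (a catch). Slot 2 shows no seam and no motion. I'll watch longer and also check the initial seams.

```bash
python3 burst.py b2 24 
python3 - <<'E'
import re
src=open('burst.py').read()
# same unroll on the first picture
src=src.replace('for i in range(N): T.append(env.get_state()["clock"]);P.append(env.read_camera("scene")[0])','P=[np.load("scene0.npz")["p"]];T=[0]')
import sys;sys.argv=["x","b0","1"];exec(src)
E
```

```text
slot 0 deg/dark: 93/143 93/143 93/144 93/144 93/141 93/144 93/142 93/142 93/144 93/144 93/142 93/142 93/142 93/144 93/144 93/142 93/144 93/143 93/142 93/143 93/142 93/144 93/143 93/142
slot 1 deg/dark: 93/142 93/146 93/141 93/146 93/144 93/145 93/145 93/144 93/147 93/144 93/143 93/146 93/143 93/144 93/146 93/144 93/142 93/144 93/148 93/145 93/144 93/144 93/144 93/146
slot 2 deg/dark: 93/139 93/140 93/140 93/140 93/140 93/140 93/140 93/140 93/140 93/140 93/140 93/140 93/140 93/141 93/140 93/140 93/140 93/140 93/140 93/140 93/140 93/140 93/140 93/140
slot 3 deg/dark: 93/146 93/148 93/147 93/146 93/145 15/146 9/146 93/144 93/144 93/144 93/142 93/142 93/144 -45/142 -45/139 -45/136 -45/132 -45/126 -45/124 -45/122 -45/124 -45/124 -45/123 -45/124
t 8.4 tcp [0.5157 0.1415 0.1013] F [0.7 0.1 0. ] gap -0.0001 j [ 0.12  0.31 -0.29  0.97  0.    0.28] shift [  0.11 -14.55   0.96] rot [ 0.      0.     -0.0005]
7.2 8.35
slot 0 deg/dark: 30/134
slot 1 deg/dark: -21/134
slot 2 deg/dark: -45/115
slot 3 deg/dark: 93/141
t 8.4 tcp [0.5157 0.1415 0.1013] F [0.7 0.1 0. ] gap -0.0001 j [ 0.12  0.31 -0.29  0.97  0.    0.28] shift [  0.11 -14.55   0.96] rot [ 0.      0.     -0.0005]
0 0
```

View pics/b2.png

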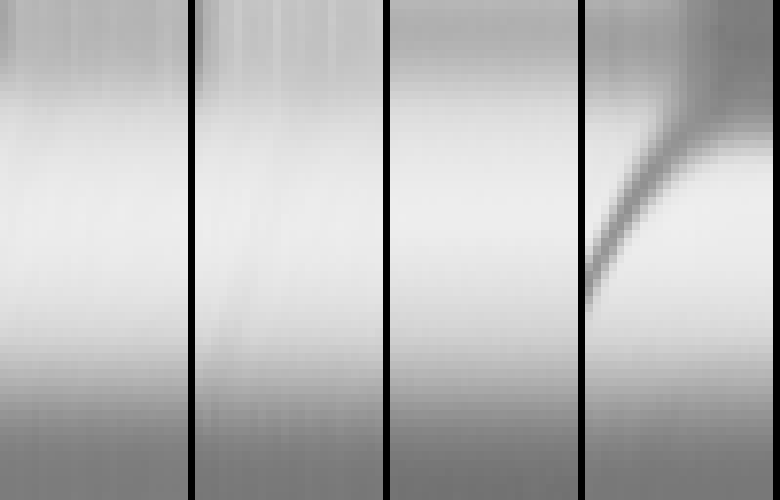

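```bash
python3 burst.py b3 10 >/dev/null; python3 - <<'E'
src=open('burst.py').read()
src=src.replace('for i in range(N): T.append(env.get_state()["clock"]);P.append(env.read_camera("scene")[0])','P=[*([np.load("scene0.npz")["p"]]*3),*np.load("b1.npz")["P"],*np.load("b2.npz")["P"],*np.load("b3.npz")["P"]];T=[0]')
src=src.replace('im=np.hstack','ref=[r[:,3:].max(1) for r in rows]\nrows=[np.clip(230+2*(r-f[:,None]),0,255) for r,f in zip(rows,ref)]\nim=np.hstack')
import sys;sys.argv=["x","b3d","1"]
src=src.replace('np.savez(tag','0 and np.savez(tag').replace('print("slot"','0 and print("slot"')
exec(src)
E
```

```text
t 8.9 tcp [0.5157 0.1416 0.1013] F [-0.   0.1  0.1] gap -0.0 j [ 0.12  0.31 -0.29  0.97  0.    0.28] shift [  0.11 -14.55   0.96] rot [ 0.      0.     -0.0005]
0 0
```

View pics/b3d.png

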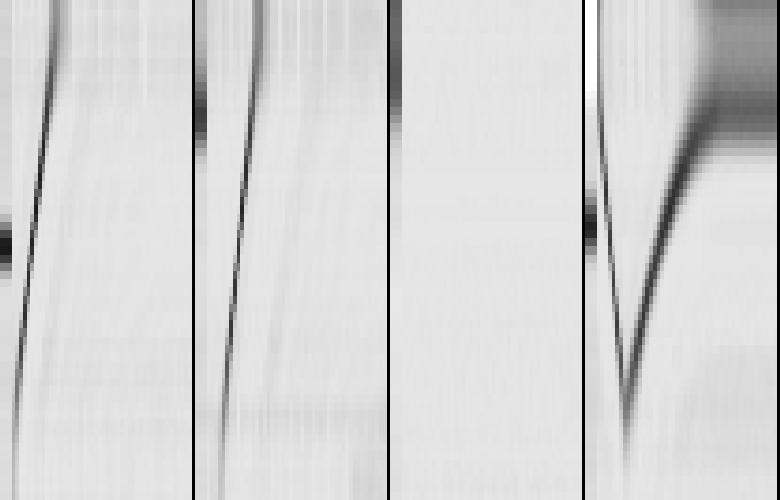

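Slots 0 and 1 went steadily one way at about 5 rad/s, while slot 3 bounced and slot 2 shifted and stuck. I'll brush slots 0–2 again in the same direction and watch at once, to be sure.

Request:
arm_command(
  rows=[
    {"delta_pos": [0.1,-1,0],"rot": [0,0,0],"fingers": 1},
    {"delta_pos": [0,-1,0],"rot": [0,0,0],"fingers": 1},
    {"delta_pos": [0,-1,0],"rot": [0,0,0],"fingers": 1},
    {"delta_pos": [0,-1,0],"rot": [0,0,0],"fingers": 1},
    {"delta_pos": [0,-1,0],"rot": [0,0,0],"fingers": 1},
    {"delta_pos": [0,-1,0],"rot": [0,0,0],"fingers": 1},
    {"delta_pos": [0,-1,0],"rot": [0,0,0],"fingers": 1},
    {"delta_pos": [0,-1,0],"rot": [0,0,0],"fingers": 1},
    {"delta_pos": [0,-1,0],"rot": [0,0,0],"fingers": 1},
    {"delta_pos": [0,-1,0],"rot": [0,0,0],"fingers": 1},
    {"delta_pos": [0,-1,0],"rot": [0,0,0],"fingers": 1},
    {"delta_pos": [0,-1,0],"rot": [0,0,0],"fingers": 1},
    {"delta_pos": [0,-1,0],"rot": [0,0,0],"fingers": 1},
    {"delta_pos": [0,-1,0],"rot": [0,0,0],"fingers": 1},
    {"delta_pos": [0,-1,0],"rot": [0,0,0],"fingers": 1},
    {"delta_pos": [0,-1,0],"rot": [0,0,0],"fingers": 1},
  ],
)

```text
clock: 10.5
tcp_pos: [0.4615, -0.1747, 0.1014]
orientation: [0.0, 0.082, 0.997, 0.0]
wrist_force: [0.6, 0.2, -0.1]
finger_gap: -0.0002
```

Request:
arm_command(
  rows=[
    {"delta_pos": [0,0,1],"rot": [0,0,0],"fingers": 1},
    {"delta_pos": [0,0,0],"rot": [0,0,0],"fingers": 1},
    {"delta_pos": [0,1,0],"rot": [0,0,0],"fingers": 1},
    {"delta_pos": [0,1,0],"rot": [0,0,0],"fingers": 1},
    {"delta_pos": [0,1,0],"rot": [0,0,0],"fingers": 1},
    {"delta_pos": [0,1,0],"rot": [0,0,0],"fingers": 1},
    {"delta_pos": [0,1,0],"rot": [0,0,0],"fingers": 1},
    {"delta_pos": [0,1,0],"rot": [0,0,0],"fingers": 1},
    {"delta_pos": [0,1,0],"rot": [0,0,0],"fingers": 1},
    {"delta_pos": [0,1,0],"rot": [0,0,0],"fingers": 1},
    {"delta_pos": [0,1,0],"rot": [0,0,0],"fingers": 1},
    {"delta_pos": [0,1,0],"rot": [0,0,0],"fingers": 1},
    {"delta_pos": [0,0.5,-1],"rot": [0,0,0],"fingers": 1},
  ],
)

```text
clock: 11.8
tcp_pos: [0.4942, 0.0348, 0.1007]
orientation: [-0.002, 0.081, 0.997, -0.0]
wrist_force: [0.3, -0.3, -0.0]
finger_gap: 0.0
```

```bash
python3 burst.py b4 44 |tail -2
```

```text
t 14.0 tcp [0.4959 0.0334 0.1013] F [-0.5 -0.7 -0.2] gap -0.0001 j [-0.09  0.24 -0.38  0.95  0.    0.07] shift [ 0.01 -9.05  0.96] rot [ 0.      0.     -0.0005]
11.8 13.95
```

View pics/b4.png

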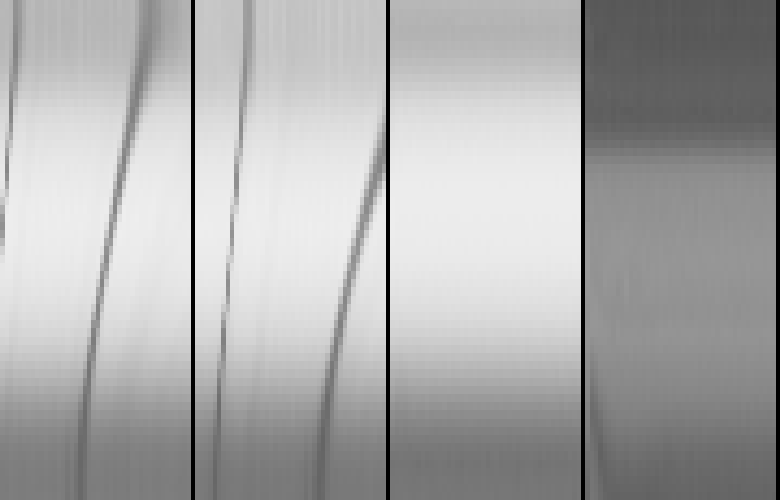

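Slots 0 and 1 each make about two full same-way turns (sound). Slot 2 stays still under the brush (stiff), and slot 3 bounced (catch). Next I'll pick up the slot 3 roller.

Request:
arm_command(
  rows=[
    {"delta_pos": [0,0.9,0],"rot": [0,0,0],"fingers": 0},
    {"delta_pos": [0,0.9,0],"rot": [0,0,0],"fingers": 0},
    {"delta_pos": [0,0.9,0],"rot": [0,0,0],"fingers": 0},
    {"delta_pos": [0,0.8,0],"rot": [0,0,0],"fingers": 0},
    {"delta_pos": [0,0,0],"rot": [0,0,0],"fingers": 0},
    {"delta_pos": [0,0,0],"rot": [0,0,0],"fingers": 0},
    {"delta_pos": [0,0,0],"rot": [0,0,0],"fingers": 0},
  ],
)

```text
clock: 14.7
tcp_pos: [0.5071, 0.1019, 0.1012]
orientation: [-0.0, 0.082, 0.997, -0.0]
wrist_force: [-0.2, -1.1, 0.6]
finger_gap: 0.0853
```

```bash
python3 -c "
from h import *;from workcell import env
go(env,w(TR,0,.126),.043)"
```

```text
t 14.7 tcp [0.5071 0.1019 0.1012] F [-0.2 -1.1  0.6] gap 0.0853 j [ 0.04  0.28 -0.33  0.96 -0.    0.21] shift [0.04 0.07 2.91] rot [-0.     -0.     -0.0005]
```

Request:
arm_command(
  rows=[
    {"delta_pos": [0,0.1,0.7],"rot": [0,0,0],"fingers": 0},
    {"delta_pos": [0,0,0.8],"rot": [0,0,0],"fingers": 0},
    {"delta_pos": [0,0,0.8],"rot": [0,0,0],"fingers": 0},
    {"delta_pos": [0,0,0.6],"rot": [0,0,0],"fingers": 0},
    {"delta_pos": [0,0,0],"rot": [0,0,0],"fingers": 0},
    {"delta_pos": [0,0,0],"rot": [0,0,0],"fingers": 1},
    {"delta_pos": [0,0,0],"rot": [0,0,0],"fingers": 1},
    {"delta_pos": [0,0,0],"rot": [0,0,0],"fingers": 1},
    {"delta_pos": [0,0,0],"rot": [0,0,0],"fingers": 1},
    {"delta_pos": [0,0,0],"rot": [0,0,0],"fingers": 1},
    {"delta_pos": [0,0,0],"rot": [0,0,0],"fingers": 1},
  ],
  squeeze=60,
)

```text
clock: 15.8
tcp_pos: [0.5082, 0.1041, 0.0443]
orientation: [0.001, 0.082, 0.997, -0.0]
wrist_force: [-0.8, -1.4, 5.5]
finger_gap: 0.0382
```

Request:
arm_command(
  rows=[
    {"delta_pos": [0,0,-0.3],"rot": [0,0,0],"fingers": 1},
    {"delta_pos": [0,0,-0.6],"rot": [0,0,0],"fingers": 1},
    {"delta_pos": [0,0,-0.8],"rot": [0,0,0],"fingers": 1},
    {"delta_pos": [0,0,-1],"rot": [0,0,0],"fingers": 1},
    {"delta_pos": [0,0,-1],"rot": [0,0,0],"fingers": 1},
    {"delta_pos": [0,0,-0.8],"rot": [0,0,0],"fingers": 1},
    {"delta_pos": [0,0,0],"rot": [0,0,-0.007],"fingers": 1},
  ],
)

```text
clock: 16.5
tcp_pos: [0.5089, 0.1048, 0.1362]
orientation: [0.002, 0.059, 0.998, 0.001]
wrist_force: [0.8, -1.3, -5.4]
finger_gap: 0.0388
```

```bash
python3 -c "
from h import *;from workcell import env
go(env,w(BIN,0,.042),.13,BIN[2])"
```

```text
t 16.5 tcp [0.5089 0.1048 0.1362] F [ 0.8 -1.3 -5.4] gap 0.0388 j [ 0.05  0.25 -0.27  1.04  0.    0.17] shift [-1.48 12.1   0.33] rot [ 0.0002  0.0006 -0.0002]
```

Held (−5.4 N = roller weight). Moving it over the bin.

Request:
arm_command(
  rows=[
    {"delta_pos": [0,0.4,0],"rot": [0,0,0],"fingers": 1},
    {"delta_pos": [-0.1,0.8,0],"rot": [0,0,0],"fingers": 1},
    {"delta_pos": [-0.13,1,0],"rot": [0,0,0],"fingers": 1},
    {"delta_pos": [-0.13,1,0],"rot": [0,0,0],"fingers": 1},
    {"delta_pos": [-0.13,1,0],"rot": [0,0,0],"fingers": 1},
    {"delta_pos": [-0.13,1,0],"rot": [0,0,0],"fingers": 1},
    {"delta_pos": [-0.13,1,0],"rot": [0,0,0],"fingers": 1},
    {"delta_pos": [-0.13,1,0],"rot": [0,0,0],"fingers": 1},
    {"delta_pos": [-0.13,1,0],"rot": [0,0,0],"fingers": 1},
    {"delta_pos": [-0.13,1,0],"rot": [0,0,0],"fingers": 1},
    {"delta_pos": [-0.13,1,0],"rot": [0,0,0],"fingers": 1},
    {"delta_pos": [-0.13,1,0],"rot": [0,0,0],"fingers": 1},
    {"delta_pos": [-0.1,0.6,0],"rot": [0,0,0],"fingers": 1},
    {"delta_pos": [0,0.3,0],"rot": [0,0,0],"fingers": 1},
    {"delta_pos": [0,0,0],"rot": [0,0,0],"fingers": 1},
    {"delta_pos": [0,0,0],"rot": [0,0,0],"fingers": 1},
  ],
)

```text
clock: 18.1
tcp_pos: [0.5657, 0.3406, 0.1329]
orientation: [-0.0, 0.06, 0.998, -0.0]
wrist_force: [-0.3, 0.5, -5.4]
finger_gap: 0.0381
```

```bash
python3 -c "
from h import *;from workcell import env
go(env,w(BIN,0,.042),.012,BIN[2])"
```

```text
t 18.1 tcp [0.5657 0.3406 0.1329] F [-0.3  0.5 -5.4] gap 0.0381 j [ 0.42  0.52  0.12  1.17 -0.    0.54] shift [-0.06  0.07  6.05] rot [-0.0001 -0.0001 -0.0004]
```

Request:
arm_command(
  rows=[
    {"delta_pos": [0,0,0.6],"rot": [0,0,0],"fingers": 1},
    {"delta_pos": [0,0,1],"rot": [0,0,0],"fingers": 1},
    {"delta_pos": [0,0,1],"rot": [0,0,0],"fingers": 1},
    {"delta_pos": [0,0,1],"rot": [0,0,0],"fingers": 1},
    {"delta_pos": [0,0,1],"rot": [0,0,0],"fingers": 1},
    {"delta_pos": [0,0,0.8],"rot": [0,0,0],"fingers": 1},
    {"delta_pos": [0,0,0.5],"rot": [0,0,0],"fingers": 1},
    {"delta_pos": [0,0,0],"rot": [0,0,0],"fingers": 1},
    {"delta_pos": [0,0,0],"rot": [0,0,0],"fingers": 1},
  ],
)

```text
clock: 19.0
tcp_pos: [0.5664, 0.3408, 0.0155]
orientation: [0.0, 0.06, 0.998, 0.0]
wrist_force: [-0.5, -0.4, -5.2]
finger_gap: 0.0385
```

Request:
arm_command(
  rows=[
    {"delta_pos": [0,0,0.1],"rot": [0,0,0],"fingers": 1},
    {"delta_pos": [0,0,0],"rot": [0,0,0],"fingers": 1},
  ],
)

```text
clock: 19.2
tcp_pos: [0.5669, 0.3413, 0.0142]
orientation: [0.001, 0.06, 0.998, 0.0]
wrist_force: [-0.1, 0.3, -5.5]
finger_gap: 0.0383
```

Request:
arm_command(
  rows=[
    {"delta_pos": [0,0,0.15],"rot": [0,0,0],"fingers": 1},
    {"delta_pos": [0,0,0.1],"rot": [0,0,0],"fingers": 1},
    {"delta_pos": [0,0,0],"rot": [0,0,0],"fingers": 1},
    {"delta_pos": [0,0,0],"rot": [0,0,0],"fingers": 0.3},
    {"delta_pos": [0,0,0],"rot": [0,0,0],"fingers": 0.3},
    {"delta_pos": [0,0,0],"rot": [0,0,0],"fingers": 0.2},
    {"delta_pos": [0,0,0],"rot": [0,0,0],"fingers": 0.2},
    {"delta_pos": [0,0,-0.4],"rot": [0,0,0],"fingers": 0.2},
    {"delta_pos": [0,0,-1],"rot": [0,0,0],"fingers": 0.2},
    {"delta_pos": [0,0,-1],"rot": [0,0,0],"fingers": 0.2},
    {"delta_pos": [0,0,-1],"rot": [0,0,0],"fingers": 0.2},
    {"delta_pos": [0,0,-1],"rot": [0,0,0],"fingers": 0.2},
    {"delta_pos": [0,0,-1],"rot": [0,0,0],"fingers": 0.2},
    {"delta_pos": [0,0,-0.9],"rot": [0,0,0],"fingers": 0.2},
    {"delta_pos": [0,0,0],"rot": [0,0,0.007],"fingers": 0},
  ],
)

```text
clock: 20.7
tcp_pos: [0.568, 0.3421, 0.1387]
orientation: [0.003, 0.082, 0.997, 0.002]
wrist_force: [-0.1, 0.3, -1.2]
finger_gap: 0.0807
```

```bash
python3 -c "
from h import *;from workcell import env
go(env,w(TR,0,.042),.12)
p,_=env.read_camera('side');cv2.imwrite('pics/c.png',cv2.resize(p[100:384,120:420],(600,568)))"
```

```text
t 20.7 tcp [0.568  0.3421 0.1387] F [-0.1  0.3 -1.2] gap 0.0807 j [0.42 0.52 0.12 1.17 0.   0.59] shift [  1.08 -16.48   0.86] rot [ 0.0006  0.0008 -0.0006]
```

View pics/c.png

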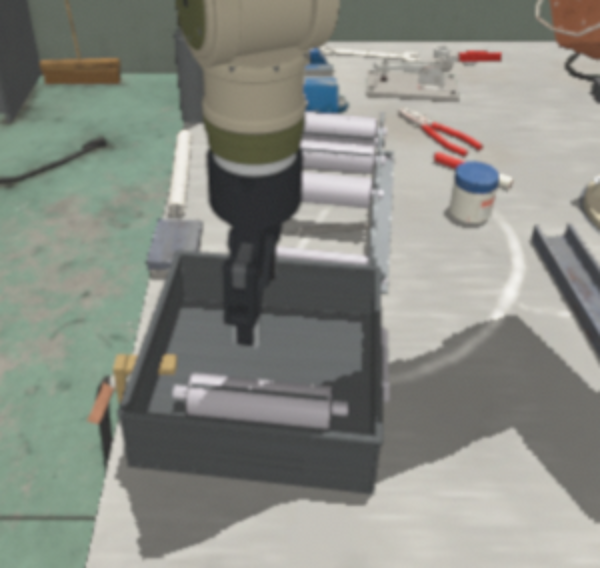

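The roller lies in the bin at (260,400), and slot 3 is empty with slots 0–2 still occupied. Going for slot 2.

Request:
arm_command(
  rows=[
    {"delta_pos": [0,-0.5,0],"rot": [0,0,0],"fingers": 0},
    {"delta_pos": [0.07,-1,0],"rot": [0,0,0],"fingers": 0},
    {"delta_pos": [0.07,-1,0],"rot": [0,0,0],"fingers": 0},
    {"delta_pos": [0.07,-1,0],"rot": [0,0,0],"fingers": 0},
    {"delta_pos": [0.07,-1,0],"rot": [0,0,0],"fingers": 0},
    {"delta_pos": [0.07,-1,0],"rot": [0,0,0],"fingers": 0},
    {"delta_pos": [0.07,-1,0],"rot": [0,0,0],"fingers": 0},
    {"delta_pos": [0.07,-1,0],"rot": [0,0,0],"fingers": 0},
    {"delta_pos": [0.07,-1,0],"rot": [0,0,0],"fingers": 0},
    {"delta_pos": [0.07,-1,0],"rot": [0,0,0],"fingers": 0},
    {"delta_pos": [0.07,-1,0],"rot": [0,0,0],"fingers": 0},
    {"delta_pos": [0.07,-1,0],"rot": [0,0,0],"fingers": 0},
    {"delta_pos": [0.07,-1,0],"rot": [0,0,0],"fingers": 0},
    {"delta_pos": [0.07,-1,0],"rot": [0,0,0],"fingers": 0},
    {"delta_pos": [0.07,-1,0],"rot": [0,0,0],"fingers": 0},
    {"delta_pos": [0.07,-1,0.4],"rot": [0,0,0],"fingers": 0},
    {"delta_pos": [0,-0.6,0.4],"rot": [0,0,0],"fingers": 0},
    {"delta_pos": [0,-0.3,0.4],"rot": [0,0,0],"fingers": 0},
    {"delta_pos": [0,0,0.4],"rot": [0,0,0],"fingers": 0},
    {"delta_pos": [0,0,0],"rot": [0,0,0],"fingers": 0},
  ],
)

```text
clock: 22.75
tcp_pos: [0.4911, 0.0213, 0.1008]
orientation: [-0.001, 0.082, 0.997, 0.0]
wrist_force: [-0.0, 0.4, -0.1]
finger_gap: 0.0855
```

```bash
python3 -c "
from h import *;from workcell import env
go(env,w(TR,0,.042),.043)"
```

```text
t 22.75 tcp [0.4911 0.0213 0.1008] F [-0.   0.4 -0.1] gap 0.0855 j [-0.12  0.24 -0.39  0.95  0.    0.04] shift [-0.11 -0.02  2.89] rot [ 0.     -0.0004 -0.0004]
```

Request:
arm_command(
  rows=[
    {"delta_pos": [-0.1,0,0.7],"rot": [0,0,0],"fingers": 0},
    {"delta_pos": [0,0,0.8],"rot": [0,0,0],"fingers": 0},
    {"delta_pos": [0,0,0.8],"rot": [0,0,0],"fingers": 0},
    {"delta_pos": [0,0,0.6],"rot": [0,0,0],"fingers": 0},
    {"delta_pos": [0,0,0],"rot": [0,0,0],"fingers": 0},
    {"delta_pos": [0,0,0],"rot": [0,0,0],"fingers": 1},
    {"delta_pos": [0,0,0],"rot": [0,0,0],"fingers": 1},
    {"delta_pos": [0,0,0],"rot": [0,0,0],"fingers": 1},
    {"delta_pos": [0,0,0],"rot": [0,0,0],"fingers": 1},
    {"delta_pos": [0,0,0],"rot": [0,0,0],"fingers": 1},
    {"delta_pos": [0,0,0],"rot": [0,0,0],"fingers": 1},
    {"delta_pos": [0,0,-0.3],"rot": [0,0,0],"fingers": 1},
    {"delta_pos": [0,0,-0.6],"rot": [0,0,0],"fingers": 1},
    {"delta_pos": [0,0,-0.8],"rot": [0,0,0],"fingers": 1},
    {"delta_pos": [0,0,-1],"rot": [0,0,0],"fingers": 1},
    {"delta_pos": [0,0,-1],"rot": [0,0,0],"fingers": 1},
    {"delta_pos": [0,0,-0.9],"rot": [0,0,0],"fingers": 1},
    {"delta_pos": [0,0,0],"rot": [0,0,-0.007],"fingers": 1},
  ],
  squeeze=60,
)

```text
clock: 24.55
tcp_pos: [0.4955, 0.0203, 0.1393]
orientation: [0.002, 0.059, 0.998, -0.0]
wrist_force: [-0.0, 0.1, -4.5]
finger_gap: 0.0388
```

```bash
python3 -c "
from h import *;from workcell import env
go(env,w(BIN,0,-.02),.13,BIN[2])"
```

```text
t 24.55 tcp [0.4955 0.0203 0.1393] F [-0.   0.1 -4.5] gap 0.0388 j [-0.12  0.21 -0.33  1.03  0.   -0.  ] shift [-1.64 13.28  0.47] rot [ 0.      0.0007 -0.0003]
```

Request:
arm_command(
  rows=[
    {"delta_pos": [0,0.4,0],"rot": [0,0,0],"fingers": 1},
    {"delta_pos": [-0.12,0.8,0],"rot": [0,0,0],"fingers": 1},
    {"delta_pos": [-0.12,1,0],"rot": [0,0,0],"fingers": 1},
    {"delta_pos": [-0.12,1,0],"rot": [0,0,0],"fingers": 1},
    {"delta_pos": [-0.12,1,0],"rot": [0,0,0],"fingers": 1},
    {"delta_pos": [-0.12,1,0],"rot": [0,0,0],"fingers": 1},
    {"delta_pos": [-0.12,1,0],"rot": [0,0,0],"fingers": 1},
    {"delta_pos": [-0.12,1,0],"rot": [0,0,0],"fingers": 1},
    {"delta_pos": [-0.12,1,0],"rot": [0,0,0],"fingers": 1},
    {"delta_pos": [-0.12,1,0],"rot": [0,0,0],"fingers": 1},
    {"delta_pos": [-0.12,1,0],"rot": [0,0,0],"fingers": 1},
    {"delta_pos": [-0.12,1,0],"rot": [0,0,0],"fingers": 1},
    {"delta_pos": [-0.12,1,0],"rot": [0,0,0],"fingers": 1},
    {"delta_pos": [-0.12,0.7,0],"rot": [0,0,0],"fingers": 1},
    {"delta_pos": [0,0.4,0],"rot": [0,0,0],"fingers": 1},
    {"delta_pos": [0,0,0],"rot": [0,0,0],"fingers": 1},
    {"delta_pos": [0,0,0],"rot": [0,0,0],"fingers": 1},
  ],
)

```text
clock: 26.25
tcp_pos: [0.5563, 0.2805, 0.136]
orientation: [-0.0, 0.06, 0.998, -0.0]
wrist_force: [1.0, -0.5, -5.6]
finger_gap: 0.0382
```

```bash
python3 -c "
from h import *;from workcell import env
go(env,w(BIN,0,-.02),.007,BIN[2])"
```

```text
t 26.25 tcp [0.5563 0.2805 0.136 ] F [ 1.  -0.5 -5.6] gap 0.0382 j [ 0.34  0.45  0.01  1.13 -0.    0.46] shift [-0.18  0.01  6.45] rot [-0.0001 -0.0001 -0.0004]
```

Request:
arm_command(
  rows=[
    {"delta_pos": [-0.1,0,0.6],"rot": [0,0,0],"fingers": 1},
    {"delta_pos": [0,0,1],"rot": [0,0,0],"fingers": 1},
    {"delta_pos": [0,0,1],"rot": [0,0,0],"fingers": 1},
    {"delta_pos": [0,0,1],"rot": [0,0,0],"fingers": 1},
    {"delta_pos": [0,0,1],"rot": [0,0,0],"fingers": 1},
    {"delta_pos": [0,0,0.8],"rot": [0,0,0],"fingers": 1},
    {"delta_pos": [0,0,0.5],"rot": [0,0,0],"fingers": 1},
    {"delta_pos": [0,0,0.25],"rot": [0,0,0],"fingers": 1},
    {"delta_pos": [0,0,0.15],"rot": [0,0,0],"fingers": 1},
    {"delta_pos": [0,0,0.05],"rot": [0,0,0],"fingers": 1},
    {"delta_pos": [0,0,0],"rot": [0,0,0],"fingers": 1},
  ],
)

```text
clock: 27.35
tcp_pos: [0.5593, 0.2808, 0.01]
orientation: [0.001, 0.06, 0.998, 0.0]
wrist_force: [0.2, -0.1, -4.9]
finger_gap: 0.0382
```

Request:
arm_command(
  rows=[
    {"delta_pos": [0,0,0],"rot": [0,0,0],"fingers": 0.3},
    {"delta_pos": [0,0,0],"rot": [0,0,0],"fingers": 0.3},
    {"delta_pos": [0,0,0],"rot": [0,0,0],"fingers": 0.2},
    {"delta_pos": [0,0,0],"rot": [0,0,0],"fingers": 0.2},
    {"delta_pos": [0,0,-0.4],"rot": [0,0,0],"fingers": 0.2},
    {"delta_pos": [0,0,-1],"rot": [0,0,0],"fingers": 0.2},
    {"delta_pos": [0,0,-1],"rot": [0,0,0],"fingers": 0.2},
    {"delta_pos": [0,0,-1],"rot": [0,0,0],"fingers": 0.2},
    {"delta_pos": [0,0,-1],"rot": [0,0,0],"fingers": 0.2},
    {"delta_pos": [0,0,-1],"rot": [0,0,0],"fingers": 0.2},
    {"delta_pos": [0,0,-1],"rot": [0,0,0],"fingers": 0.2},
    {"delta_pos": [0,0,-1],"rot": [0,0,0],"fingers": 0.2},
    {"delta_pos": [0,0,-1],"rot": [0,0,0],"fingers": 0.2},
    {"delta_pos": [0,0,-1],"rot": [0,0,0],"fingers": 0.2},
    {"delta_pos": [0,0,0],"rot": [0,0,0],"fingers": 0.2},
    {"delta_pos": [0,0,0],"rot": [0,0,0],"fingers": 0.2},
  ],
)

```text
clock: 28.95
tcp_pos: [0.559, 0.2808, 0.1979]
orientation: [0.001, 0.06, 0.998, 0.0]
wrist_force: [-0.7, -1.1, -0.4]
finger_gap: 0.0684
```

```bash
python3 -c "
from h import *;from workcell import env
go(env,w(TR,0,.042),.12)
a=env.read_camera('side')[0];b=env.read_camera('scene')[0]
cv2.imwrite('pics/d.png',np.hstack([cv2.resize(a[130:384,150:350],(380,483)),cv2.resize(b[100:300,130:390],(420,483))]))"
```

```text
t 28.95 tcp [0.559  0.2808 0.1979] F [-0.7 -1.1 -0.4] gap 0.0684 j [0.34 0.42 0.12 1.27 0.   0.46] shift [  1.73 -13.32   3.88] rot [0.0001 0.0002 0.0065]
```

View pics/d.png

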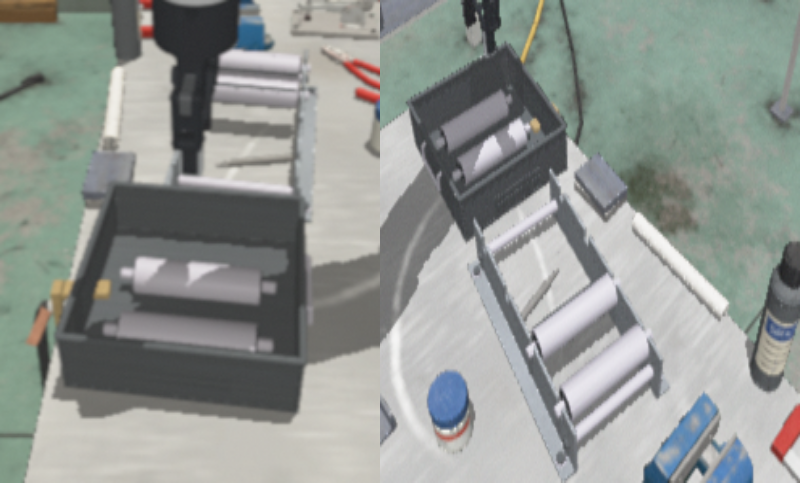

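Both bad rollers lie side by side in the bin (left view at (200,280) and (190,330)). Slots 0 and 1 are still filled and the can is standing. I'll do a last numeric check and hand in.

```bash
python3 - <<'E'
from h import *;from workcell import env
a=env.read_camera("side")[0]
for i in range(4): env.read_camera("side")
p,d=env.read_camera("side");print("moving px",(cv2.absdiff(cv2.blur(a,(5,5)),cv2.blur(p,(5,5))).max(2)[150:]>20).sum())
c=env.get_calibration("scene");p,d=env.read_camera("scene")
X=cloud(dict(d=d,**{k:np.array(c[k]) for k in ["mtx","distortion","R","t"]})).reshape(-1,3)
for y in [-.126,-.042]:
  for x in [-.06,0,.06]:
    q=w(TR,x,y);m=np.hypot(*(X[:,:2]-q).T)<.008;print(y,x,"top z",np.round(np.nanpercentile(X[m,2],80),4))
print(env.get_state()["wrist_force"],env.get_state()["clock"]);print(env.hand_in())
E
```

```text
moving px 0
-0.126 -0.06 top z 0.0818
-0.126 0 top z 0.0817
-0.126 0.06 top z 0.0817
-0.042 -0.06 top z 0.0818
-0.042 0 top z 0.081
-0.042 0.06 top z 0.0814
[-0.77175839 -0.74284575 -0.34785383] 29.4
the job is handed in; nothing more can be done
None
```

The job is handed in at 29.4 s: the two sound rollers are still in their slots and the two bad ones are in the scrap bin. The hand-in gave no verdict.

- **Sound, left in place:** the rollers at y = −126 and −42 mm. I brushed both twice in the same direction. After the second brush their seams passed the scene camera twice, always the same way. By my estimate each turned well past 6 rad.
- **Stiff, in the bin:** the roller at y = +42 mm. The first brush moved it a little, then it stayed still, and the second brush did not move it in view.
- **Catching, in the bin:** the roller at y = +126 mm. After one brush its seam ran backwards, bounced at about 100° and came to rest.

**Last checks:**
- The tops of the two kept rollers measured 81–82 mm, against the expected 82 mm, so they look seated and level.
- Nothing in the side view moved over about 0.25 s.
- Both scrapped rollers lie flat, side by side, in the bin.
- The spray can is standing.
- The gripper is clear of everything.

**Not confirmed:**
- The kept rollers' final angles were not read directly. The turn count comes from following the seams, which are hidden for about half of each turn.
- The scene camera's view of the y = +126 mm roller was blocked during the second brush, so that verdict rests on the first brush alone.

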